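Unhook the white soldering board and set it on the soldering slab

ROBOT

A 6-joint arm with a two-finger parallel gripper is mounted at the origin on the work surface. World frame = base frame: x ahead of the robot, y to its left, z up, the work surface at z = 0. Lengths are in mm, angles in degrees, forces in N, time in s.
With the tool pointing down it reaches from about 300 to 850 mm from the base axis. Payload 4.2 kg.
Tool frame: the origin (TCP) lies on the centre line of the jaws, within the pads' length; the fingertips stand 14 mm ahead of it and the grasp point (between the pads) lies 5 mm behind it; x points along the fingers, y is the direction in which the jaws open and shut, and the axes are right-handed (so a half turn about x gives the same grasp; the last joint's range is limited). The gripper opens to 91 mm and grips with 3 to 60 N. Pads are 32 mm wide; open, the fingers measure 118 mm over their backs; the gripper's body (76 mm by 178 mm) begins 60 mm behind the grasp point.
Start: joints at [64.744, 18.312, 89.639, -0, 72.044, -1.146], TCP at [234.886, 524.853, 227.976] pointing down, gripper open.
Joint ranges: [-177.97, 177.97], [-48.28, 115.42], [12.27, 149.76], [-77.06, 257.06], [2.81, 150.46], [-146.56, 146.56]. Speed limits (degrees/s): [147.25, 147.25, 180, 180, 180, 180].

INTERFACE

Orientations are given as [roll, pitch, yaw] about the fixed x, y, z axes, in that order (R = Rz(yaw) Ry(pitch) Rx(roll)).
In Python, from workcell import readout, optics, env gives the robot as it stands.
- The arm moves only by the shell command python3 -m creep 'ROWS' [OPENING] [FORCE]. ROWS is JSON, a list of rows, each an object with "translation": the shift along the world's x, y, z in cm, a list of three; "delta_rot": the turn, a rotation vector about the world's x, y, z in rad, a list of three. In form: [{"translation": [dx, dy, dz], "delta_rot": [rx, ry, rz]}, ...]. A call has 1 to 5 rows; each row shifts and turns the commanded pose from where the row before left it; what a row does not reach is not made up. A row lasts 1/12 s, in which the tool goes at most 41.7 mm and 7.16 degrees, less where a joint would pass 70% of its speed; a pose out of reach is approached as far as the arm can. A call with a gripper value outside its range is refused whole. OPENING is the gripper's target within -1 to 1 (fully open at 1, half-way at 0, shut at -1), set as the call begins (- or left out, the last holds). The fingers move at their own pace and stop on an object; FORCE is the grip in N (left out, the last holds). Time passes only in rows, so rows that do not move let the fingers close. It gives the time, the measured TCP pose, the force and the opening at its end, in the units of the state.
- readout.state(): the state, without advancing time (a new reading comes with each control period).
- optics.grab_frame(name): name is "scene" or "side" or "wrist"; returns (picture, depth): 384x512x3 uint8, red, green, blue; 384x512 float32, mm along the optical axis (not along the pixel's ray), 0 where there is no reading.
- optics.camera_params(name): a dict with "mtx" (3x3 intrinsics, pixels), "R" (3x3) and "t" (3): a world point X has camera coordinates R X + t. Camera axes: x right, y down, z forward; pixel columns grow to the right and rows downward; lengths in mm; the calibration is good to about 2 mm. A picture is of the moment at which its call begins: read the wrist's pose just before it. camera_params takes no time and is no camera call; for the wrist camera it gives the pose at the moment of the call.
- env.job_done(): hands the job in, once; it reports no verdict.
The state is a dict: "time_s": time; "qpos": joint angles; "qvel": joint speeds; "effort": joint torques, N m; "ee_pos": TCP position; "ee_rot": TCP orientation; "force": force on the tool from outside, world axes, zero at the start; "torque": the same for the moment, N m; "gripper_width": finger opening in mm.
Only numpy, scipy, OpenCV 4.12 (cv2) and the standard library are available. Lean on these libraries where they do the work, as an engineer would, in place of code of your own. Each camera call takes 0.05 s, during which the arm holds its last target.

TASK

Take the white soldering board out of its blue lipped holder by its wooden handle: raise the end at the brass lip, tilting the board up while its other end is still hooked under the brass keeper, then draw it out away from the keeper without forcing it. Set it down gently and level in the middle of the terracotta slab, lined up with the pale outline (either way round), and let go; leave the black charcoal board where it is in its own holder.

Things in the scene. Friction and masses are not known exactly. Their poses are not given: they have to be found in the camera images.
- white_board: White soldering board, loose, 0.28 kg. Steel plate 120 (x) x 66 x 5 mm, white tile on it (top at z 18). Origin: plate underside centre; z up, +x to the lip end. Wooden grip bar along x on two thin legs: centre x +9, z 60 mm; 74 long, 13 wide (y), 15 high, free below; pinch across y from above. Bare -x end is the tongue under the keeper. Mass centre x +5. Starts level, axes as its holder's.
- white_holder: Fixed blue holder of the white board (black's is alike). Origin: underside centre; x from keeper (-x, robot side) to lip. Floor at z 6 mm. Brass keeper strip reaches in to x -50.5, 7 mm free above the tongue; cheeks at its sides. Brass lip x 62.5 to 68.5, 12 mm above floor. Level lift or slide is blocked: raise the +x end 8 to 20 deg about the tongue's end, draw 35 mm or more to +x, lift away.
- station: Soldering slab, fixed: terracotta, 170 (x) x 116 (y) x 14 mm, with a thin pale rectangle (132 x 77 mm) in the middle of its top where the board's plate is to stand, long side along the slab's long side. Origin: centre of its underside on the table; z up, x along the long side; its top is 14 mm above the origin.
- black_board: Black charcoal board, a bystander: plate, handle, size, origin and axes as the white board's, but with a black block. It sits in its own identical blue holder and must stay there.
There are look-alikes about, which are no part of the job. What is shaped like the white_board but turquoise is not meant. Leave any turquoise look-alike of the white_holder alone.

How it is judged:
By the outcome, as a careful person would: the job done as asked, in the order asked, and still so for the second after the job is handed in, with the robot touching nothing.
It also fails if it takes over 42 s, if anything falls off the work surface, if the arm or the gripper's body presses on something with over 40 N, if the wrist force passes 120 N, or if a joint passes its speed limit or range.

## Working session

There is one attempt and no reset: what is moved stays moved. The work goes in short steps, Python scripts to look and compute and a shell command to move; the robot and the scene stay as the last step left them, time stands still between calls to the robot, and variables do not carry over. Pictures are saved under pics/ and viewed, and the job is handed in when it is done.

```bash
mkdir -p pics; ls
python3 - <<'E'
from workcell import readout, optics, env
import cv2, numpy as np
print(readout.state())
for n in ("scene","side"):
    p,d=optics.grab_frame(n)
    cv2.imwrite(f"pics/{n}0.png",p[:,:,::-1]); np.savez(f"{n}0.npz",p=p,d=d,**optics.camera_params(n))
    c=optics.camera_params(n); print(n,c)
E
```

```text
pics
{'time_s': 0.0, 'qpos': array([ 6.47432024e+01,  1.83535275e+01,  8.97069734e+01, -7.85375552e-04,
        7.20409605e+01, -1.14824071e+00]), 'qvel': array([ 9.00381065e-02, -3.10520361e-02, -3.34199304e-02,  3.99058667e-02,
        2.47319566e-02, -2.18743671e-05]), 'effort': array([-7.71537325e-04, -4.12455726e+01, -2.31975657e+01,  7.27217761e-02,
        4.54355031e-02, -1.42866811e-04]), 'ee_pos': array([234.69341514, 524.41096127, 227.09747874]), 'ee_rot': array([ -90.72659428,   89.89853581, -114.83490839]), 'force': array([-0.50338759,  0.88678382,  0.05342996]), 'torque': array([ 0.06300301, -0.02033668,  0.03612196]), 'gripper_width': 91.31004050060082}
scene {'mtx': array([[358.16633228,   0.        , 254.75095578],
       [  0.        , 358.16633228, 186.97841526],
       [  0.        ,   0.        ,   1.        ]]), 'R': array([[-0.18410932,  0.98290499,  0.00124167],
       [ 0.66217463,  0.12496623, -0.73885601],
       [-0.72638042, -0.13520808, -0.6738622 ]]), 't': array([  82.82926503, -294.91252699, 1144.13500585])}
side {'mtx': array([[498.67093477,   0.        , 260.04298598],
       [  0.        , 498.67093477, 184.34757635],
       [  0.        ,   0.        ,   1.        ]]), 'R': array([[ 0.70694444, -0.70711982,  0.01452972],
       [-0.36433341, -0.38169737, -0.84945176],
       [ 0.60621013,  0.59522154, -0.52746621]]), 't': array([-358.1155313 ,  228.14331026,  835.96295199])}
```

View pics/scene0.png

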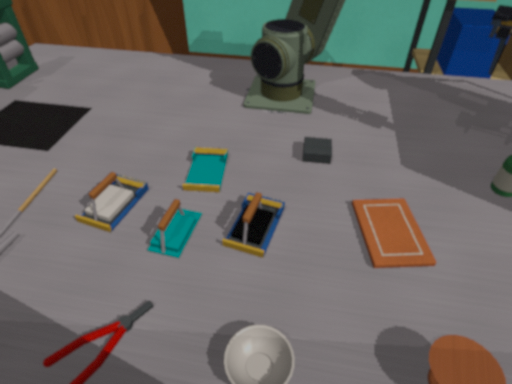

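View pics/side0.png

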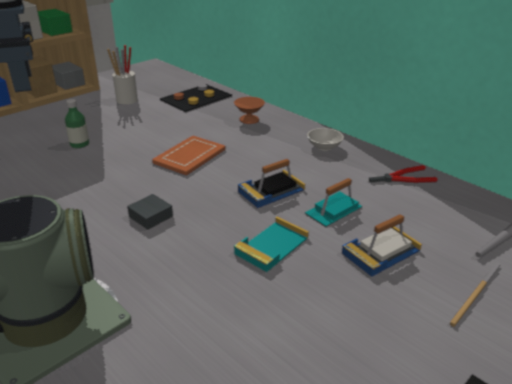

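The scene view shows the white board in its blue holder at about (112,202), the black one at (254,223), the turquoise look-alikes at (175,230) and (207,168), and the slab at (391,232). I'll localise these next.

```bash
cat > h.py <<'E'
import numpy as np, cv2
def world(d,mtx,R,t):
    v,u=np.indices(d.shape); z=d.astype(float)
    P=np.stack([(u-mtx[0,2])/mtx[0,0]*z,(v-mtx[1,2])/mtx[1,1]*z,z],-1)
    return (P-t)@R
def rect(P): # P Nx2
    (c,s,a)=cv2.minAreaRect(P.astype(np.float32)); 
    return np.round(c,1),np.round(s,1),round(a,1)
E
python3 - <<'E'
from h import *
for n,boxes in (("scene",dict(white=(60,160,165,240),black=(215,185,295,265),slab=(340,185,445,275))),("side",dict(white=(330,205,430,280),black=(230,150,315,210),slab=(145,130,235,180)))):
    f=np.load(n+"0.npz"); W=world(f["d"],f["mtx"],f["R"],f["t"]); p=f["p"]; hsv=cv2.cvtColor(p,cv2.COLOR_RGB2HSV)
    for k,(a,b,c,e) in boxes.items():
        w=W[b:e,a:c].reshape(-1,3); h=hsv[b:e,a:c].reshape(-1,3).astype(int); ok=f["d"][b:e,a:c].reshape(-1)>0
        def rep(nm,m):
            m=m&ok
            if m.sum()>5: print(n,k,nm,m.sum(),"med",np.round(np.median(w[m],0),1),"zr",np.round(np.percentile(w[m,2],[5,95]),1),*rect(w[m][:,:2]))
        H,S,V=h.T
        if k=="slab": rep("slab",(w[:,2]>8)&(w[:,2]<22)&(S>60)); rep("line",(w[:,2]>8)&(w[:,2]<22)&(S<140))
        else:
            rep("blue",(H>100)&(H<125)&(S>120)); rep("brass",(H>18)&(H<30)&(S>130)&(w[:,2]<40)); rep("wood",(H<16)&(S>100)&(w[:,2]>40)); rep("white",(S<60)&(V>150)&(w[:,2]>12)&(w[:,2]<40))
    if n=="scene":
        z=W[...,2]; print("table z",np.round(np.median(z[150:300,100:400]),2))
E
```

```text
scene white blue 260 med [ 559.3 -251.7    6.6] zr [ 3.5 19.9] [ 562.4 -275.6] [124.4  79.3] 1.6
scene white brass 322 med [ 620.8 -286.3   17.5] zr [ 6.1 23.3] [ 562.1 -290. ] [ 82. 131.] 80.1
scene white wood 316 med [ 582.1 -287.1   69.2] zr [62.3 74.3] [ 612.5 -222.1] [194.1  69.4] 57.2
scene white white 699 med [ 568.9 -286.3   24.4] zr [22.5 25.9] [ 569.3 -290.8] [57.7 81. ] 79.1
scene black blue 347 med [569.4  50.9   7.4] zr [ 5.  25.1] [561.8  21.7] [ 81.4 107.2] 80.3
scene black brass 416 med [626.3  19.2  16.9] zr [ 4.7 23.3] [556.8 -18.7] [159.5 139.2] 80.6
scene black wood 233 med [580.7  18.3  73.3] zr [63. 75.] [573.   17.5] [13.1 72.7] 80.4
scene slab slab 3945 med [542.3 289.2  14.5] zr [12.4 16.1] [529.1 288.4] [170.6 116.1] 12.8
scene slab line 843 med [528.7 291.6  14.6] zr [12.6 16.3] [528.  288.3] [170.3 115.8] 12.8
table z 0.9
side white blue 442 med [ 508.  -322.6    7.8] zr [ 4.2 20.4] [ 551.8 -291.9] [ 83.9 134. ] 79.9
side white brass 204 med [ 506.2 -296.3   21.5] zr [13.1 23.6] [ 561.5 -294.7] [ 71.2 133.6] 76.9
side white wood 216 med [ 561.9 -295.    72.2] zr [65.7 74.8] [ 565.4 -294.2] [13.7 71.6] 80.4
side white white 559 med [ 566.2 -295.7   24.2] zr [22.4 26.1] [ 567.9 -292.3] [59.1 80.9] 77.5
side black blue 287 med [517.9 -13.5   7.9] zr [ 3.9 20.3] [555.5  19.3] [ 87.4 128.8] 81.8
side black brass 138 med [513.   11.7  20.9] zr [11.9 23.6] [564.6  16.2] [ 81.6 131.1] 82.3
side black wood 152 med [570.2  13.2  71.3] zr [64.4 74.4] [570.   14.6] [13.7 69.9] 80.1
side slab slab 1425 med [521.7 281.   13.4] zr [10.3 15.6] [528.6 286.2] [173.4 120.6] 12.8
side slab line 421 med [535.3 298.1  13.5] zr [11.5 15.6] [530.8 286.4] [168.5 120.9] 13.1
```

Run:
```python
import cv2
a=cv2.imread("pics/scene0.png")[150:250,60:190]; b=cv2.imread("pics/side0.png")[195:285,320:440]
cv2.imwrite("pics/c1.png",cv2.resize(a,(780,600),interpolation=cv2.INTER_CUBIC)); cv2.imwrite("pics/c2.png",cv2.resize(b,(800,600),interpolation=cv2.INTER_CUBIC))
```

```text
(no output)
```

View pics/c1.png

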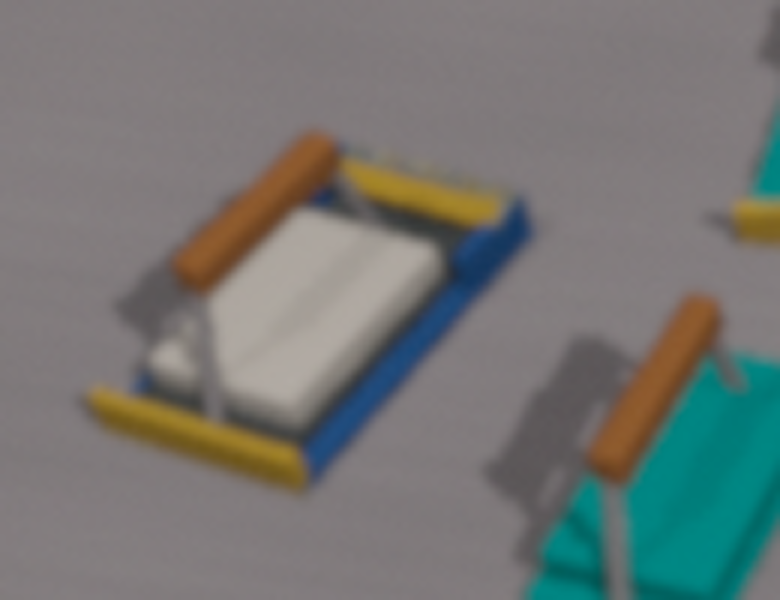

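View pics/c2.png

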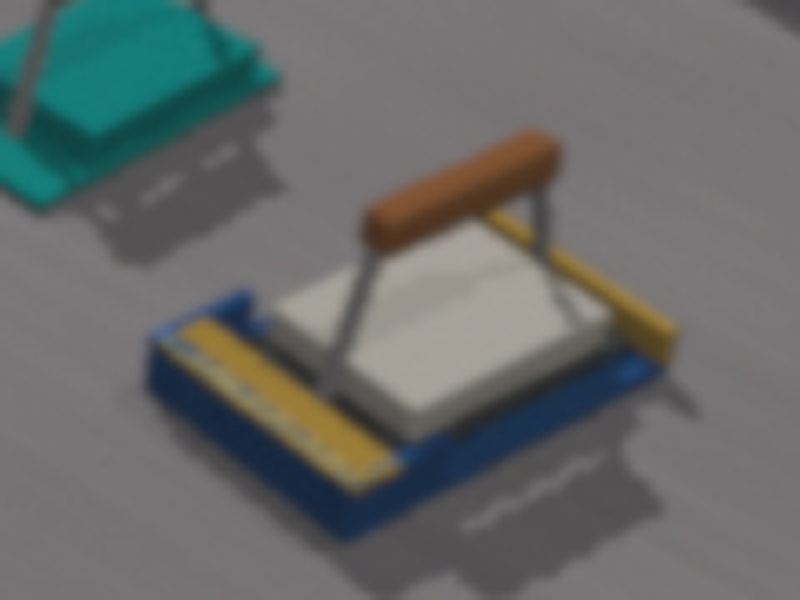

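Run:
```python
from h import *
for n,(a,b,c,e) in (("scene",(60,160,150,240)),("side",(330,205,430,280))):
    f=np.load(n+"0.npz"); W=world(f["d"],f["mtx"],f["R"],f["t"])[b:e,a:c].reshape(-1,3); h=cv2.cvtColor(f["p"],cv2.COLOR_RGB2HSV)[b:e,a:c].reshape(-1,3).astype(int);H,S,V=h.T
    for nm,m in (("keeper",(H>18)&(H<30)&(S>130)&(W[:,2]>12)&(W[:,2]<40)&(W[:,0]<555)),("lip",(H>18)&(H<30)&(S>130)&(W[:,2]>12)&(W[:,2]<40)&(W[:,0]>580)),
      ("wood",(H<16)&(S>100)&(W[:,2]>63)&(W[:,2]<85)),("woodtop",(H<16)&(S>100)&(W[:,2]>71)&(W[:,2]<85)),("tile",(S<60)&(V>150)&(W[:,2]>22)&(W[:,2]<30))):
        P=W[m]
        if len(P)<6: continue
        q=P[:,:2]-P[:,:2].mean(0); ev,U=np.linalg.eigh(q.T@q); ax=U[:,1]; 
        print(n,nm,len(P),P.mean(0).round(1),"pca",round(np.degrees(np.arctan2(ax[1],ax[0]))%180,1),*rect(P[:,:2]),np.percentile(P[:,2],[5,50,95]).round(1))
```

```text
scene keeper 109 [ 504.9 -274.2   21.7] pca 79.0 [ 504.3 -276.9] [67.  12.2] 82.3 [15.7 22.2 23.6]
scene lip 131 [ 624.6 -297.3   16.9] pca 80.5 [ 623.4 -299.2] [78.9  6.9] 80.3 [13.  17.3 19.6]
scene wood 237 [ 572.6 -289.2   70.5] pca 169.1 [ 569.8 -289.6] [11.1 72. ] 78.7 [63.8 71.9 74.4]
scene woodtop 132 [ 571.6 -290.4   73.3] pca 169.2 [ 569.1 -289.5] [11.1 70.1] 78.7 [71.5 73.3 74.9]
scene tile 681 [ 568.8 -287.6   24.4] pca 178.7 [ 569.3 -290.8] [57.7 81. ] 79.1 [22.8 24.4 25.9]
side keeper 142 [ 502.9 -284.4   22. ] pca 78.8 [ 504.  -281.7] [70.7 15.2] 76.4 [20.1 22.1 24. ]
side lip 53 [ 618.8 -318.4   16.9] pca 78.7 [ 620.8 -308.6] [71.   7.9] 82.1 [13.9 17.2 19.1]
side wood 215 [ 562.4 -294.7   71.5] pca 169.0 [ 565.4 -294.2] [13.7 71.6] 80.4 [65.8 72.2 74.8]
side woodtop 144 [ 565.3 -294.2   73.2] pca 169.5 [ 566.1 -294.3] [13.7 70.2] 80.4 [71.5 73.4 75. ]
side tile 546 [ 565.7 -294.8   24.2] pca 177.2 [ 567.3 -291.7] [57.4 80.5] 79.7 [22.6 24.2 26.1]
```

The close-ups show the white board seated, with its keeper on the robot side and its lip on the far side. It is yawed about -10.3 deg, with the handle near (568,-292). I'll move above it for a wrist look.

```bash
cat > mv.py <<'E'
import sys,numpy as np
from scipy.spatial.transform import Rotation as Ro
from workcell import readout
def go(pos,yaw,tilt=0):
    """tool down, tool y along yaw+90 (either sign); tilt raises board +x end. prints delta needed"""
    s=readout.state(); R=Ro.from_euler('xyz',s['ee_rot'],degrees=True)
    out=[]
    for k in (1,-1):
        c,sn=np.cos(np.radians(yaw)),np.sin(np.radians(yaw))
        y=k*np.array([-sn,c,0]); x=np.array([0,0,-1.]); T=Ro.from_matrix(np.stack([x,y,np.cross(x,y)],1))
        T=Ro.from_rotvec(-np.radians(tilt)*np.array([-sn,c,0]))*T
        out.append((T*R.inv()).as_rotvec())
    r=min(out,key=np.linalg.norm)
    print("t",round(s['time_s'],2),"pos",s['ee_pos'].round(1),"d_cm",((np.array(pos)-s['ee_pos'])/10).round(2),"rot",r.round(4),"q",s['qpos'].round(0),"F",s['force'].round(1),"w",round(s['gripper_width'],1))
    print("alt",[o.round(3) for o in out])
E
python3 -c "
from mv import *
go((560,-290,230),-10.3)"
```

```text
t 0.1 pos [234.7 524.5 227.2] d_cm [ 32.53 -81.45   0.28] rot [ 0.0014 -0.0005  0.241 ] q [65. 18. 90. -0. 72. -1.] F [0.2 0.7 0.8] w 91.0
alt [array([ 0.001, -0.   ,  0.241]), array([-1.000e-03, -2.000e-03, -2.901e+00])]
```

```bash
R='{"translation":[1.3,-3.26,0],"delta_rot":[0,0,0.0096]}'; python3 -m creep '[{"translation":[1.3,-3.26,0],"delta_rot":[0,0,0.0096]},{"translation":[1.3,-3.26,0],"delta_rot":[0,0,0.0096]},{"translation":[1.3,-3.26,0],"delta_rot":[0,0,0.0096]},{"translation":[1.3,-3.26,0],"delta_rot":[0,0,0.0096]},{"translation":[1.3,-3.26,0],"delta_rot":[0,0,0.0096]}]' 1
python3 -m creep '[{"translation":[1.3,-3.26,0],"delta_rot":[0,0,0.0096]},{"translation":[1.3,-3.26,0],"delta_rot":[0,0,0.0096]},{"translation":[1.3,-3.26,0],"delta_rot":[0,0,0.0096]},{"translation":[1.3,-3.26,0],"delta_rot":[0,0,0.0096]},{"translation":[1.3,-3.26,0],"delta_rot":[0,0,0.0096]}]'
python3 -m creep '[{"translation":[1.3,-3.26,0],"delta_rot":[0,0,0.0096]},{"translation":[1.3,-3.26,0],"delta_rot":[0,0,0.0096]},{"translation":[1.3,-3.26,0],"delta_rot":[0,0,0.0096]},{"translation":[1.3,-3.26,0],"delta_rot":[0,0,0.0096]},{"translation":[1.3,-3.26,0],"delta_rot":[0,0,0.0096]}]'
python3 -m creep '[{"translation":[1.3,-3.26,0],"delta_rot":[0,0,0.0096]},{"translation":[1.3,-3.26,0],"delta_rot":[0,0,0.0096]},{"translation":[1.3,-3.26,0],"delta_rot":[0,0,0.0096]},{"translation":[1.3,-3.26,0],"delta_rot":[0,0,0.0096]},{"translation":[1.3,-3.26,0],"delta_rot":[0,0,0.0096]}]'
```

```text
time_s: 0.52
ee_pos: [299.9, 360.1, 227.6]
ee_rot: [-101.1, 90.0, -122.4]
force: [0.8, 0.0, 0.8]
gripper_width: 91.3
time_s: 0.93
ee_pos: [364.9, 197.1, 227.8]
ee_rot: [-143.7, 90.0, -162.2]
force: [0.7, 0.4, -0.5]
gripper_width: 91.2
time_s: 1.35
ee_pos: [429.9, 34.1, 227.8]
ee_rot: [158.3, 90.0, 142.5]
force: [0.8, 0.9, -0.2]
gripper_width: 91.3
time_s: 1.77
ee_pos: [494.9, -128.9, 227.6]
ee_rot: [156.2, 90.0, 143.1]
force: [0.4, 1.0, 0.8]
gripper_width: 91.5
```

```bash
python3 -m creep '[{"translation":[1.3,-3.26,0],"delta_rot":[0,0,0.0096]},{"translation":[1.3,-3.26,0],"delta_rot":[0,0,0.0096]},{"translation":[1.3,-3.26,0],"delta_rot":[0,0,0.0096]},{"translation":[1.3,-3.26,0],"delta_rot":[0,0,0.0096]},{"translation":[1.3,-3.26,0],"delta_rot":[0,0,0.0096]}]'
python3 - <<'E'
from mv import *; from h import *
from workcell import optics
c=optics.camera_params("wrist"); p,d=optics.grab_frame("wrist")
cv2.imwrite("pics/w1.png",p[:,:,::-1]); np.savez("w1.npz",p=p,d=d,**c); print(c)
go((560,-290,230),-10.3)
E
```

```text
time_s: 2.18
ee_pos: [560.0, -291.8, 227.4]
ee_rot: [151.5, 89.9, 141.1]
force: [1.3, 0.2, -0.3]
gripper_width: 91.0
{'mtx': array([[304.64009124,   0.        , 256.52397766],
       [  0.        , 304.64009124, 189.07253569],
       [  0.        ,   0.        ,   1.        ]]), 'R': array([[ 1.79231161e-01,  9.83806930e-01, -3.39443091e-04],
       [ 9.40105909e-01, -1.71167943e-01,  2.94792155e-01],
       [ 2.89960464e-01, -5.31550528e-02, -9.55561338e-01]]), 't': array([ 187.19319491, -609.4861551 ,  213.92348135])}
t 2.23 pos [ 562.4 -298.1  226.6] d_cm [-0.24  0.81  0.34] rot [0.0055 0.002  0.0031] q [ -29.   24.   81.   -0.   75. -108.] F [ 3.8 -4.6  0.5] w 91.1
alt [array([0.006, 0.002, 0.003]), array([ 3.000e-03, -9.000e-03, -3.138e+00])]
```

View pics/w1.png

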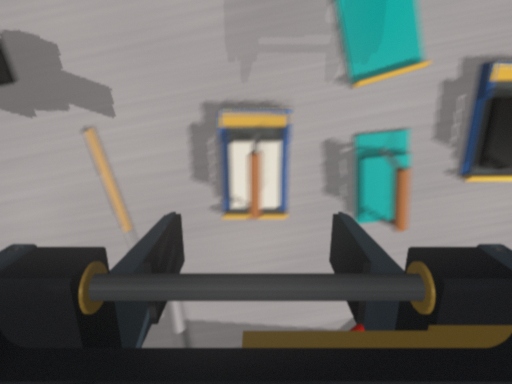

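The wrist view has the board upright at (255,165), keeper above and lip below. The arm was still settling when it was taken, so I'll measure again now that it is still.

```bash
python3 -m creep '[{"translation":[0,0,0],"delta_rot":[0,0,0]},{"translation":[0,0,0],"delta_rot":[0,0,0]}]'
cat > meas.py <<'E'
from mv import *; from h import *
from workcell import optics
def shot(n,name):
    c=optics.camera_params(n); p,d=optics.grab_frame(n); cv2.imwrite(f"pics/{name}.png",p[:,:,::-1]); return p,d,c
def comp(p,d,c,box):
    a,b,cc,e=box
    W=world(d,c["mtx"],c["R"],c["t"])[b:e,a:cc].reshape(-1,3); h=cv2.cvtColor(p,cv2.COLOR_RGB2HSV)[b:e,a:cc].reshape(-1,3).astype(int);H,S,V=h.T
    for nm,m in (("brass",(H>18)&(H<30)&(S>130)&(W[:,2]>10)&(W[:,2]<40)),("wood",(H<16)&(S>100)&(W[:,2]>55)&(W[:,2]<110)),("tile",(S<60)&(V>140)&(W[:,2]>20)&(W[:,2]<30)),("blue",(H>100)&(H<125)&(S>120)&(W[:,2]>-5))):
        P=W[m]
        if len(P)>6: print(nm,len(P),np.median(P,0).round(1),*rect(P[:,:2]),np.percentile(P[:,2],[5,50,95]).round(1))
E
python3 - <<'E'
from meas import *
comp(*shot("wrist","w2"),(205,90,310,235))
go((560,-290,230),-10.3)
E
```

```text
time_s: 2.4
ee_pos: [559.4, -290.2, 226.9]
ee_rot: [148.8, 89.9, 138.3]
force: [0.0, 0.6, -0.0]
gripper_width: 91.0
brass 912 [ 505.4 -286.2   21.7] [ 561.2 -290.8] [ 81.5 130.4] 79.5 [16.1 21.7 23.2]
wood 666 [ 566.4 -291.8   73.3] [ 567.3 -292.3] [12.1 72. ] 80.0 [71.8 73.3 74.5]
tile 2713 [ 561.2 -285.9   23.8] [ 549.9 -289.3] [ 82.4 121.3] 79.2 [22.  23.8 25.1]
blue 539 [ 562.1 -259.1    6.3] [ 547. -289.] [ 81.2 142.6] 80.2 [ 4.8  6.3 22.2]
t 2.45 pos [ 559.3 -289.5  227.3] d_cm [ 0.07 -0.05  0.27] rot [-0.0014 -0.0015  0.0012] q [ -28.   23.   82.    0.   75. -108.] F [-0.3  1.1 -0.2] w 91.5
alt [array([-0.001, -0.001,  0.001]), array([-2.00e-03,  2.00e-03, -3.14e+00])]
```

```bash
python3 -m creep '[{"translation":[0.16,-0.05,-2.4],"delta_rot":[0,0,0]},{"translation":[0.16,-0.05,-2.4],"delta_rot":[0,0,0]},{"translation":[0.16,-0.05,-2.4],"delta_rot":[0,0,0]},{"translation":[0.16,-0.05,-2.4],"delta_rot":[0,0,0]},{"translation":[0.18,-0.05,-2.4],"delta_rot":[0,0,0]}]' -0.2 15
python3 -m creep '[{"translation":[0,0,-1.2],"delta_rot":[0,0,0]},{"translation":[0,0,0],"delta_rot":[0,0,0]},{"translation":[0,0,0],"delta_rot":[0,0,0]}]'
python3 - <<'E'
from meas import *
shot("wrist","w3"); shot("side","s3")
go((567.5,-292,61),-10.3)
E
```

```text
time_s: 2.87
ee_pos: [567.7, -290.9, 107.6]
ee_rot: [46.9, 90.0, 36.6]
force: [0.7, -0.5, -0.0]
gripper_width: 61.0
time_s: 3.12
ee_pos: [567.7, -291.3, 96.0]
ee_rot: [153.2, 89.9, 142.9]
force: [-0.1, -0.5, 1.0]
gripper_width: 40.8
t 3.22 pos [ 568.8 -292.3   97.7] d_cm [-0.13  0.03 -3.67] rot [0.0011 0.0023 0.0002] q [ -28.   30.   91.    0.   59. -108.] F [-0.1  0.7  0.6] w 36.9
alt [array([0.001, 0.002, 0.   ]), array([ 4.000e-03, -2.000e-03, -3.141e+00])]
```

View pics/w3.png

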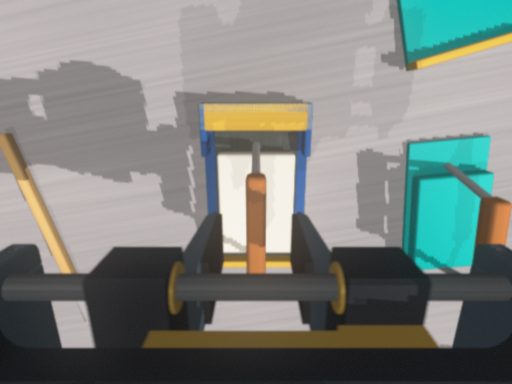

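View pics/s3.png

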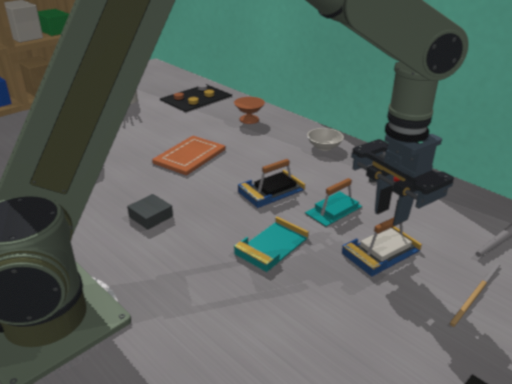

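The handle at column 256 is centred between the fingers, which sit at about 210 and 305, and its axis is aligned with them. I'll descend and close.

```bash
python3 -m creep '[{"translation":[0,0,-0.9],"delta_rot":[0,0,0]},{"translation":[0,0,-0.9],"delta_rot":[0,0,0]},{"translation":[0,0,-0.9],"delta_rot":[0,0,0]},{"translation":[0,0,-0.9],"delta_rot":[0,0,0]},{"translation":[0,0,0],"delta_rot":[0,0,0]}]'
python3 -m creep '[{"translation":[0,0,0],"delta_rot":[0,0,0]},{"translation":[0,0,0],"delta_rot":[0,0,0]},{"translation":[0,0,0],"delta_rot":[0,0,0]},{"translation":[0,0,0],"delta_rot":[0,0,0]},{"translation":[0,0,0],"delta_rot":[0,0,0]}]' -1 15
python3 -m creep '[{"translation":[0,0,0],"delta_rot":[0,0,0]},{"translation":[0,0,0],"delta_rot":[0,0,0]},{"translation":[0,0,0],"delta_rot":[0,0,0]},{"translation":[0,0,0],"delta_rot":[0,0,0]},{"translation":[0,0,0],"delta_rot":[0,0,0]}]' -1 35
```

```text
time_s: 3.63
ee_pos: [566.6, -291.9, 57.3]
ee_rot: [161.1, 89.7, 150.8]
force: [0.4, 1.2, 0.2]
gripper_width: 36.5
time_s: 4.05
ee_pos: [568.4, -292.6, 60.4]
ee_rot: [9.1, 89.9, -1.3]
force: [1.9, 1.5, 0.6]
gripper_width: 13.1
time_s: 4.47
ee_pos: [568.4, -292.6, 60.3]
ee_rot: [12.0, 90.0, 1.6]
force: [1.3, 2.5, 2.7]
gripper_width: 12.9
```

```bash
python3 -m creep '[{"translation":[-0.131,0.024,0.175],"delta_rot":[-0.0044,-0.024,0]},{"translation":[-0.131,0.024,0.175],"delta_rot":[-0.0044,-0.024,0]},{"translation":[-0.131,0.024,0.175],"delta_rot":[-0.0044,-0.024,0]},{"translation":[-0.131,0.024,0.175],"delta_rot":[-0.0044,-0.024,0]},{"translation":[-0.131,0.024,0.175],"delta_rot":[-0.0044,-0.024,0]}]'
python3 -m creep '[{"translation":[0,0,0],"delta_rot":[0,0,0]},{"translation":[0,0,0],"delta_rot":[0,0,0]}]'
```

```text
time_s: 4.88
ee_pos: [561.1, -291.5, 68.3]
ee_rot: [-0.1, 83.0, -10.5]
force: [1.4, -0.7, -2.4]
gripper_width: 12.9
time_s: 5.05
ee_pos: [560.4, -291.3, 68.0]
ee_rot: [0.1, 83.2, -10.2]
force: [-0.4, 0.6, -2.3]
gripper_width: 12.9
```

```bash
python3 -m creep '[{"translation":[-0.149,0.027,0.157],"delta_rot":[-0.0044,-0.024,0]},{"translation":[-0.149,0.027,0.157],"delta_rot":[-0.0044,-0.024,0]},{"translation":[-0.149,0.027,0.157],"delta_rot":[-0.0044,-0.024,0]},{"translation":[-0.149,0.027,0.157],"delta_rot":[-0.0044,-0.024,0]},{"translation":[-0.149,0.027,0.157],"delta_rot":[-0.0044,-0.024,0]}]'
python3 -m creep '[{"translation":[0,0,0],"delta_rot":[0,0,0]},{"translation":[0,0,0],"delta_rot":[0,0,0]}]'
python3 - <<'E'
from meas import *
shot("side","s4"); p,d,c=shot("scene","c4")
cv2.imwrite("pics/s4c.png",cv2.resize(cv2.imread("pics/s4.png")[150:290,310:450],(600,600),interpolation=cv2.INTER_CUBIC))
go((554,-289.6,76.8),-10.3,14)
E
```

```text
time_s: 5.47
ee_pos: [553.7, -289.9, 75.8]
ee_rot: [0.1, 76.1, -10.2]
force: [0.8, -0.2, -3.2]
gripper_width: 12.9
time_s: 5.63
ee_pos: [553.6, -290.0, 76.0]
ee_rot: [0.1, 76.1, -10.3]
force: [0.0, -0.5, -3.9]
gripper_width: 13.0
t 5.73 pos [ 554.4 -290.2   76.2] d_cm [-0.04  0.06  0.06] rot [-0.0002 -0.0013  0.0008] q [ -31.   25.  105.    8.   37. -117.] F [-0.  -0.7 -3.2] w 12.6
alt [array([-0.   , -0.001,  0.001]), array([ 0.746, -0.136, -3.048])]
```

View pics/s4c.png

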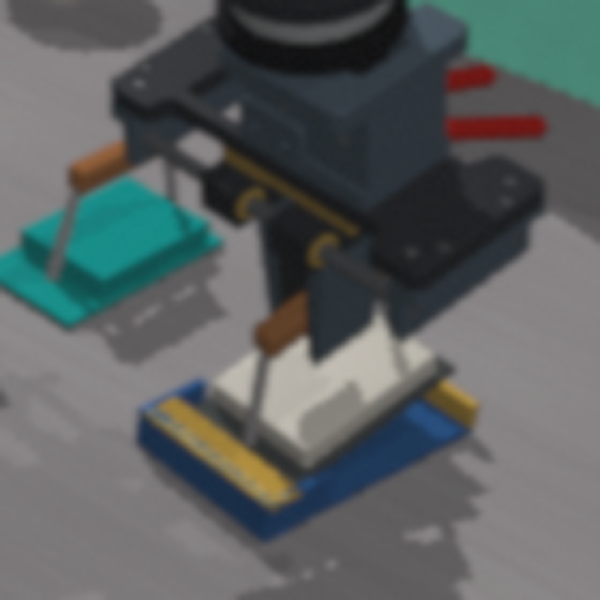

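The side crop shows the lip end up by 14 deg with the tongue still under the keeper, and forces are only the board's weight. I'll draw it out along the holder's +x.

```bash
python3 -m creep '[{"translation":[0.246,-0.045,0],"delta_rot":[0,0,0]},{"translation":[0.492,-0.09,0],"delta_rot":[0,0,0]},{"translation":[0.492,-0.09,0],"delta_rot":[0,0,0]},{"translation":[0.492,-0.09,0],"delta_rot":[0,0,0]},{"translation":[0.246,-0.045,0],"delta_rot":[0,0,0]}]'
python3 -m creep '[{"translation":[0.492,-0.09,0],"delta_rot":[0,0,0]},{"translation":[0.492,-0.09,0],"delta_rot":[0,0,0]},{"translation":[0.492,-0.09,0],"delta_rot":[0,0,0]},{"translation":[0.492,-0.09,0],"delta_rot":[0,0,0]},{"translation":[0.492,-0.09,0],"delta_rot":[0,0,0]}]'
python3 -m creep '[{"translation":[0.4,-0.073,0],"delta_rot":[0,0,0]},{"translation":[0,0,0],"delta_rot":[0,0,0]}]'
```

```text
time_s: 6.15
ee_pos: [575.0, -294.0, 76.7]
ee_rot: [-0.1, 76.0, -10.4]
force: [-0.6, 0.3, -3.4]
gripper_width: 12.4
time_s: 6.57
ee_pos: [598.9, -298.3, 76.5]
ee_rot: [-0.0, 76.0, -10.4]
force: [-0.0, -0.3, -3.4]
gripper_width: 12.6
time_s: 6.73
ee_pos: [603.5, -299.2, 76.7]
ee_rot: [-0.1, 76.0, -10.4]
force: [0.6, 0.3, -3.6]
gripper_width: 12.6
```

```bash
python3 -m creep '[{"translation":[0,0,0.5],"delta_rot":[0,0,0]},{"translation":[0,0,1],"delta_rot":[0,0,0]},{"translation":[0,0,1.5],"delta_rot":[0,0,0]},{"translation":[0,0,2],"delta_rot":[0,0,0]},{"translation":[0,0,2],"delta_rot":[0,0,0]}]'
python3 -m creep '[{"translation":[0,0,2],"delta_rot":[0,0,0]},{"translation":[0,0,2],"delta_rot":[0,0,0]},{"translation":[0,0,1],"delta_rot":[0,0,0]},{"translation":[0,0,0.5],"delta_rot":[0,0,0]},{"translation":[0,0,0],"delta_rot":[0,0,0]}]'
python3 - <<'E'
from meas import *
shot("side","s5")
go((538,289.5,200),12.8)
E
```

```text
time_s: 7.15
ee_pos: [601.9, -298.8, 147.9]
ee_rot: [-0.0, 76.0, -10.4]
force: [1.3, -0.4, -2.9]
gripper_width: 12.8
time_s: 7.57
ee_pos: [602.6, -299.1, 203.2]
ee_rot: [-0.2, 75.9, -10.6]
force: [-0.3, -0.3, -3.2]
gripper_width: 12.6
t 7.62 pos [ 602.  -298.8  201.6] d_cm [-6.4  58.83 -0.16] rot [-0.0052  0.2454  0.4022] q [ -30.   22.   90.    6.   55. -112.] F [-0.4 -0.7 -4.5] w 12.7
alt [array([-0.005,  0.245,  0.402]), array([ 0.34 ,  0.007, -2.719])]
```

View pics/s5.png

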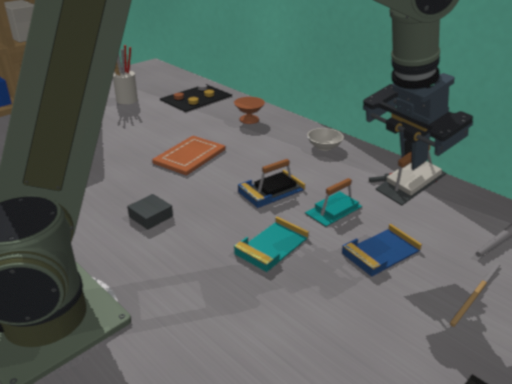

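The board hangs free at about (413,178) and the holder is empty. I'll move across to the slab, levelling and turning on the way.

```bash
python3 -m creep '[{"translation":[-0.13,1.2,0],"delta_rot":[0,0.0098,0.0161]},{"translation":[-0.267,2.45,0],"delta_rot":[0,0.0098,0.0161]},{"translation":[-0.267,2.45,0],"delta_rot":[0,0.0098,0.0161]},{"translation":[-0.267,2.45,0],"delta_rot":[0,0.0098,0.0161]},{"translation":[-0.267,2.45,0],"delta_rot":[0,0.0098,0.0161]}]'
python3 -m creep '[{"translation":[-0.267,2.45,0],"delta_rot":[0,0.0098,0.0161]},{"translation":[-0.267,2.45,0],"delta_rot":[0,0.0098,0.0161]},{"translation":[-0.267,2.45,0],"delta_rot":[0,0.0098,0.0161]},{"translation":[-0.267,2.45,0],"delta_rot":[0,0.0098,0.0161]},{"translation":[-0.267,2.45,0],"delta_rot":[0,0.0098,0.0161]}]'
python3 -m creep '[{"translation":[-0.267,2.45,0],"delta_rot":[0,0.0098,0.0161]},{"translation":[-0.267,2.45,0],"delta_rot":[0,0.0098,0.0161]},{"translation":[-0.267,2.45,0],"delta_rot":[0,0.0098,0.0161]},{"translation":[-0.267,2.45,0],"delta_rot":[0,0.0098,0.0161]},{"translation":[-0.267,2.45,0],"delta_rot":[0,0.0098,0.0161]}]'
python3 -m creep '[{"translation":[-0.267,2.45,0],"delta_rot":[0,0.0098,0.0161]},{"translation":[-0.267,2.45,0],"delta_rot":[0,0.0098,0.0161]},{"translation":[-0.267,2.45,0],"delta_rot":[0,0.0098,0.0161]},{"translation":[-0.267,2.45,0],"delta_rot":[0,0.0098,0.0161]},{"translation":[-0.267,2.45,0],"delta_rot":[0,0.0098,0.0161]}]'
python3 -m creep '[{"translation":[-0.267,2.45,0],"delta_rot":[0,0.0098,0.0161]},{"translation":[-0.267,2.45,0],"delta_rot":[0,0.0098,0.0161]},{"translation":[-0.267,2.45,0],"delta_rot":[0,0.0098,0.0161]},{"translation":[-0.267,2.45,0],"delta_rot":[0,0.0098,0.0161]},{"translation":[-0.13,1.2,0],"delta_rot":[0,0.0098,0.0161]}]'
python3 -m creep '[{"translation":[0,0,0],"delta_rot":[0,0,0]},{"translation":[0,0,0],"delta_rot":[0,0,0]},{"translation":[0,0,0],"delta_rot":[0,0,0]}]'
python3 - <<'E'
from meas import *
shot("side","s6"); shot("scene","c6"); shot("wrist","w6")
go((538,289.5,200),12.8)
E
```

```text
time_s: 8.03
ee_pos: [589.1, -186.8, 199.7]
ee_rot: [-1.7, 79.0, -7.3]
force: [-0.1, 0.2, -3.6]
gripper_width: 12.7
time_s: 8.45
ee_pos: [575.7, -64.3, 200.1]
ee_rot: [-3.7, 81.8, -4.6]
force: [-0.1, -1.3, -3.2]
gripper_width: 13.0
time_s: 8.87
ee_pos: [562.2, 57.9, 200.2]
ee_rot: [-5.2, 84.6, -1.5]
force: [0.6, 0.6, -3.8]
gripper_width: 12.8
time_s: 9.28
ee_pos: [548.8, 180.3, 200.2]
ee_rot: [-4.8, 87.4, 3.5]
force: [0.6, -0.0, -4.1]
gripper_width: 12.7
time_s: 9.7
ee_pos: [536.8, 291.7, 200.1]
ee_rot: [108.5, 89.6, 121.5]
force: [0.4, 0.4, -4.1]
gripper_width: 12.8
time_s: 9.95
ee_pos: [538.0, 287.6, 200.9]
ee_rot: [101.7, 89.8, 114.5]
force: [-0.8, 0.2, -3.5]
gripper_width: 12.3
t 10.1 pos [538.4 287.4 201.6] d_cm [-0.04  0.21 -0.16] rot [-0.0047 -0.0006  0.0017] q [ 27.  22.  87.   0.  70. -76.] F [-1.2 -0.1 -4. ] w 12.6
alt [array([-0.005, -0.001,  0.002]), array([-1.00e-03,  7.00e-03, -3.14e+00])]
```

View pics/w6.png

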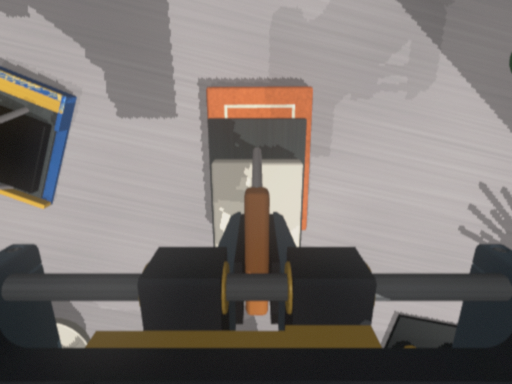

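View pics/c6.png

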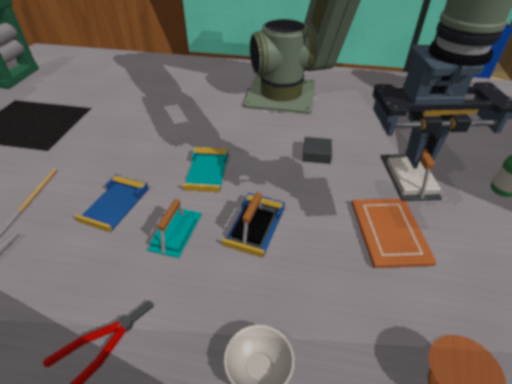

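View pics/s6.png

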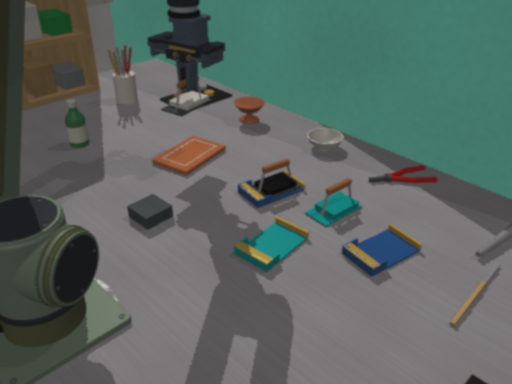

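The wrist view shows the board at (257,180) over the slab, in line with the outline. I'll check its level and yaw, and compare the plate edges with the slab.

Run:
```python
from meas import *
from workcell import optics
s=None
for n,box,hb in (("wrist",(195,75,325,245),None),("scene",(375,145,445,205),(340,195,445,275))):
    p,d,c=shot(n,"m_"+n); s=__import__("workcell").readout.state()
    W=world(d,c["mtx"],c["R"],c["t"]); a,b,cc,e=box; w=W[b:e,a:cc].reshape(-1,3); h=cv2.cvtColor(p,cv2.COLOR_RGB2HSV); H,S,V=h[b:e,a:cc].reshape(-1,3).astype(int).T
    dd=d[b:e,a:cc].reshape(-1)>0
    for nm,m in (("tile",(S<70)&(V>100)&(w[:,2]>155)&(w[:,2]<180)),("plate+tile",(w[:,2]>142)&(w[:,2]<175)&(S<80)),("wood",(H<16)&(S>100)&(w[:,2]>190))):
        P=w[m&dd]; 
        if len(P)<10: continue
        A=np.c_[P[:,:2]-P[:,:2].mean(0),np.ones(len(P))]; k=np.linalg.lstsq(A,P[:,2],rcond=None)[0]
        for _ in range(3):
            r=abs(A@k-P[:,2]); k=np.linalg.lstsq(A[r<3],P[r<3,2],rcond=None)[0]
        print(n,nm,len(P),P.mean(0).round(1),"slopes deg",np.degrees(np.arctan(k[:2])).round(2),"z",k[2].round(1),*rect(P[:,:2]))
    if hb: a,b,cc,e=hb
    w=W[b:e,a:cc].reshape(-1,3); H,S,V=h[b:e,a:cc].reshape(-1,3).astype(int).T
    m=(w[:,2]>9)&(w[:,2]<19)&(d[b:e,a:cc].reshape(-1)>0); P=w[m]; print(n,"slab",m.sum(),P.mean(0).round(1),*rect(P[:,:2]))
    m&=(S<110)&(V>150); u=np.array([np.cos(np.radians(12.8)),np.sin(np.radians(12.8))]); v=np.array([-u[1],u[0]])
    P=P if 0 else w[m]; print("line u",np.percentile(P[:,:2]@u-np.array([529,287.5])@u,[0,2,98,100]).round(1),"v",np.percentile(P[:,:2]@v-np.array([529,287.5])@v,[0,2,98,100]).round(1))
go((538,289.5,200),12.8)
```

```text
wrist tile 4681 [515.5 282.  165. ] slopes deg [-0.01  0.4 ] z 165.1 [522.2 283.5] [65.9 60.2] 12.7
wrist plate+tile 8812 [501.9 278.8 158.9] slopes deg [13.97  3.83] z 158.3 [515.8 281.9] [92.3 65.9] 13.0
wrist wood 1308 [514.5 281.4 213.9] slopes deg [0.73 1.11] z 214.3 [516.1 281.9] [29.3 12.2] 12.2
wrist slab 3801 [472.3 283.4  13.9] [529.6 289.1] [169.  116.2] 13.3
line u [-84.  -70.1  75.4  85. ] v [-37.7 -37.3  59.2  59.5]
scene tile 1105 [550.  285.5 165.2] slopes deg [-0.64  0.61] z 165.6 [540.4 286.8] [92.  60.4] 14.7
scene plate+tile 1732 [549.  281.5 160.9] slopes deg [-4.7  5. ] z 163.5 [528.3 284.2] [122.7  65.5] 13.8
scene wood 182 [561.7 291.5 212.6] slopes deg [-5.18  2.72] z 214.0 [555.5 292.8] [17.3 39. ] 84.7
scene slab 3905 [538.6 289.1  14.4] [528.7 288.1] [171.4 115.6] 13.0
line u [-84.  -82.   67.2  81. ] v [-47.  -37.6  57.8  58.5]
t 10.2 pos [538.5 287.7 201.7] d_cm [-0.05  0.18 -0.17] rot [-0.005  -0.0003  0.0014] q [ 27.  22.  87.   0.  70. -76.] F [ 0.  -0.3 -2.8] w 12.6
alt [array([-0.005, -0.   ,  0.001]), array([-0.   ,  0.008, -3.14 ])]
```

```bash
python3 -m creep '[{"translation":[0.01,0.165,-1],"delta_rot":[-0.0025,0,0.001]},{"translation":[0.01,0.165,-2],"delta_rot":[-0.0025,0,0.001]},{"translation":[0,0,-2],"delta_rot":[0,0,0]},{"translation":[0,0,-2],"delta_rot":[0,0,0]},{"translation":[0,0,-2],"delta_rot":[0,0,0]}]'
python3 -m creep '[{"translation":[0,0,-1.5],"delta_rot":[0,0,0]},{"translation":[0,0,-1],"delta_rot":[0,0,0]},{"translation":[0,0,-0.5],"delta_rot":[0,0,0]},{"translation":[0,0,0],"delta_rot":[0,0,0]},{"translation":[0,0,0],"delta_rot":[0,0,0]}]'
cat > m2.py <<'E'
from meas import *
def run(zb,tag):
  u=np.array([np.cos(np.radians(13)),np.sin(np.radians(13))])
  for n,box in (("wrist",(150,40,380,245)),("scene",(340,150,445,275))):
    p,d,c=shot(n,tag+n); W=world(d,c["mtx"],c["R"],c["t"]); a,b,cc,e=box; w=W[b:e,a:cc].reshape(-1,3); H,S,V=cv2.cvtColor(p,cv2.COLOR_RGB2HSV)[b:e,a:cc].reshape(-1,3).astype(int).T
    ok=d[b:e,a:cc].reshape(-1)>0
    for nm,m in (("tile",(S<70)&(V>100)&(abs(w[:,2]-zb-18)<4)),("plate+tile",(w[:,2]>zb-3)&(w[:,2]<zb+24)&(S<80)),("slab",(w[:,2]>9)&(w[:,2]<19)&(S>130)&(H<20)),("wood",(H<16)&(S>100)&(w[:,2]>zb+45))):
        P=w[m&ok]
        if len(P)<10: continue
        A=np.c_[P[:,:2]-P[:,:2].mean(0),np.ones(len(P))]; k=np.linalg.lstsq(A,P[:,2],rcond=None)[0]
        c0,sz,an=rect(P[:,:2]); pu=(P[:,:2]-[529.1,288.4])@u; pv=(P[:,:2]-[529.1,288.4])@[-u[1],u[0]]
        print(n,nm,len(P),"slopes",np.degrees(np.arctan(k[:2])).round(2),"z",k[2].round(1),c0,sz,an,"u",np.percentile(pu,[.5,99.5]).round(1),"v",np.percentile(pv,[.5,99.5]).round(1))
  go((538,291,68),13)
E
python3 -c "
from m2 import *; run(32,'n')"
```

```text
time_s: 10.62
ee_pos: [538.3, 291.6, 110.1]
ee_rot: [165.7, 90.0, 178.6]
force: [0.5, 0.1, -3.4]
gripper_width: 12.8
time_s: 11.03
ee_pos: [539.0, 292.0, 82.0]
ee_rot: [47.2, 90.0, 60.1]
force: [0.0, 0.6, -3.5]
gripper_width: 12.7
wrist tile 1064 slopes [-1.12 -0.34] z 46.5 [523.3 288. ] [62.8 58.4] 11.9 u [-36.2  23.8] v [-27.6  29.7]
wrist plate+tile 8861 slopes [12.13  2.94] z 39.3 [516.5 286.5] [91.9 66.2] 12.9 u [-58.5  25.6] v [-31.7  33.6]
wrist slab 11052 slopes [-0.01 -0.03] z 13.9 [509.4 284.3] [127.3 114.3] 12.9 u [-83.6  42.2] v [-56.   57.1]
wrist wood 1330 slopes [4.02 1.73] z 94.3 [516.8 285.9] [29.4 12.8] 13.7 u [-27.1   1.1] v [-5.7  6.9]
scene tile 587 slopes [0.1  0.05] z 47.1 [540.2 292. ] [86.9 59.5] 14.1 u [-30.7  53.9] v [-28.6  29.4]
scene plate+tile 1297 slopes [-2.01  2.43] z 42.5 [530.9 289.2] [118.5  65.3] 13.3 u [-55.5  59.8] v [-31.3  30.6]
scene slab 1582 slopes [-0.43  0.19] z 14.2 [530.6 287.8] [167.6 115.1] 12.8 u [-78.6  84.7] v [-57.5  55.4]
scene wood 143 slopes [ -2.43 -42.71] z 95.3 [552.3 287. ] [46.6 37.1] 67.7 u [ 4.9 46.4] v [-29.8  10. ]
t 11.13 pos [539.4 292.3  82.7] d_cm [-0.14 -0.13 -1.47] rot [-0.0013  0.0017  0.0018] q [ 27.  29.  96.   0.  56. -76.] F [ 0.  -0.5 -3. ] w 12.5
alt [array([-0.001,  0.002,  0.002]), array([ 3.00e-03,  2.00e-03, -3.14e+00])]
```

View pics/nwrist.png

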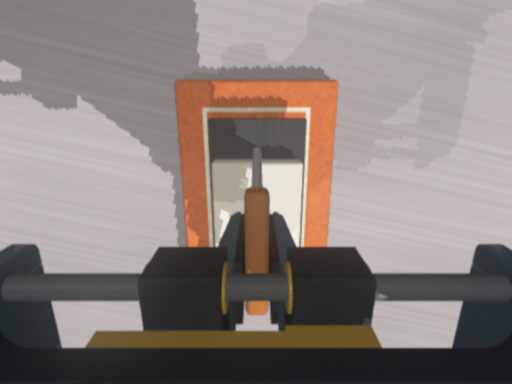

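View pics/nscene.png

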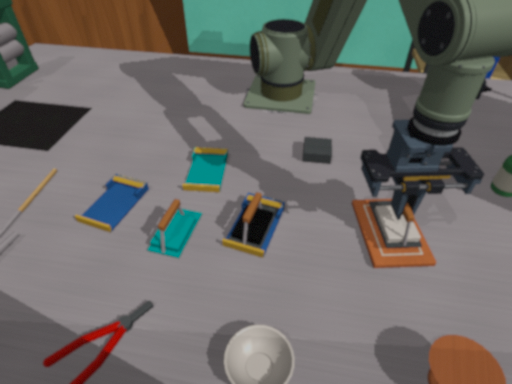

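The board is within about 1 mm of centred inside the outline and level. I'll lower it gently while watching the force.

```bash
python3 -m creep '[{"translation":[0,0,-0.4],"delta_rot":[0,0,0]},{"translation":[0,0,-0.3],"delta_rot":[0,0,0]},{"translation":[0,0,-0.3],"delta_rot":[0,0,0]},{"translation":[0,0,-0.1],"delta_rot":[0,0,0]},{"translation":[0,0,0],"delta_rot":[0,0,0]}]'
python3 -m creep '[{"translation":[0,0,-0.05],"delta_rot":[0,0,0]},{"translation":[0,0,-0.05],"delta_rot":[0,0,0]},{"translation":[0,0,-0.05],"delta_rot":[0,0,0]},{"translation":[0,0,0],"delta_rot":[0,0,0]}]'
```

```text
time_s: 11.55
ee_pos: [538.3, 291.7, 70.1]
ee_rot: [177.9, 89.9, -169.2]
force: [0.4, 0.5, -3.2]
gripper_width: 13.0
time_s: 11.88
ee_pos: [538.6, 291.8, 69.0]
ee_rot: [154.0, 90.0, 166.9]
force: [-0.3, 0.4, -4.5]
gripper_width: 12.6
```

```bash
python3 -m creep '[{"translation":[0,0,-0.04],"delta_rot":[0,0,0]},{"translation":[0,0,0],"delta_rot":[0,0,0]}]'
python3 -m creep '[{"translation":[0,0,-0.04],"delta_rot":[0,0,0]},{"translation":[0,0,0],"delta_rot":[0,0,0]}]'
python3 -m creep '[{"translation":[0,0,-0.04],"delta_rot":[0,0,0]},{"translation":[0,0,0],"delta_rot":[0,0,0]}]'
```

```text
time_s: 12.05
ee_pos: [538.5, 291.9, 68.6]
ee_rot: [149.3, 90.0, 162.2]
force: [0.8, -0.6, -3.7]
gripper_width: 12.8
time_s: 12.22
ee_pos: [538.6, 291.9, 68.4]
ee_rot: [118.8, 90.0, 131.7]
force: [0.1, 0.1, -2.7]
gripper_width: 12.9
time_s: 12.38
ee_pos: [538.6, 292.0, 68.3]
ee_rot: [98.2, 90.0, 111.1]
force: [-1.8, 0.1, -0.3]
gripper_width: 12.7
```

```bash
python3 -m creep '[{"translation":[0,0,-0.04],"delta_rot":[0,0,0]},{"translation":[0,0,0],"delta_rot":[0,0,0]}]'
python3 -m creep '[{"translation":[0,0,0],"delta_rot":[0,0,0]},{"translation":[0,0,0],"delta_rot":[0,0,0]},{"translation":[0,0,0],"delta_rot":[0,0,0]},{"translation":[0,0,0],"delta_rot":[0,0,0]}]' - 8
python3 -m creep '[{"translation":[0,0,0],"delta_rot":[0,0,0]},{"translation":[0,0,0],"delta_rot":[0,0,0]},{"translation":[0,0,0],"delta_rot":[0,0,0]},{"translation":[0,0,0],"delta_rot":[0,0,0]}]' -0.3
```

```text
time_s: 12.55
ee_pos: [538.6, 292.0, 68.3]
ee_rot: [79.6, 90.0, 92.5]
force: [-2.4, -0.8, 4.9]
gripper_width: 12.8
time_s: 12.88
ee_pos: [538.6, 292.0, 68.3]
ee_rot: [84.5, 90.0, 97.4]
force: [-3.0, -0.2, 6.2]
gripper_width: 13.0
time_s: 13.22
ee_pos: [538.7, 291.9, 67.2]
ee_rot: [136.3, 90.0, 149.2]
force: [0.4, -0.2, -0.5]
gripper_width: 31.5
```

Contact was gentle (about 6 N) and the board is released. I'll retreat straight up.

```bash
python3 -m creep '[{"translation":[0,0,0.5],"delta_rot":[0,0,0]},{"translation":[0,0,1],"delta_rot":[0,0,0]},{"translation":[0,0,2],"delta_rot":[0,0,0]},{"translation":[0,0,2.5],"delta_rot":[0,0,0]},{"translation":[0,0,2.5],"delta_rot":[0,0,0]}]'
python3 -m creep '[{"translation":[0,0,2.5],"delta_rot":[0,0,0]},{"translation":[0,0,2.5],"delta_rot":[0,0,0]},{"translation":[0,0,1.5],"delta_rot":[0,0,0]},{"translation":[0,0,0],"delta_rot":[0,0,0]},{"translation":[0,0,0],"delta_rot":[0,0,0]}]'
python3 -c "
from m2 import *; run(14,'f'); shot('side','fside')"
```

```text
time_s: 13.63
ee_pos: [538.5, 291.8, 154.0]
ee_rot: [166.1, 90.0, 179.0]
force: [0.9, 0.7, -1.0]
gripper_width: 31.8
time_s: 14.05
ee_pos: [538.8, 292.0, 218.7]
ee_rot: [22.7, 89.9, 35.6]
force: [-0.5, -1.1, 0.2]
gripper_width: 32.2
wrist tile 2790 slopes [ 0.01 -0.  ] z 31.9 [535.2 290.6] [89.2 60. ] 12.9 u [-32.6  50.2] v [-28.9  30.4]
wrist plate+tile 5445 slopes [3.32 0.78] z 24.9 [531.1 289.2] [165.9 115.8] 13.0 u [-65.7  84.3] v [-37.8  38.5]
wrist slab 5190 slopes [-0.01 -0.04] z 14.0 [528.  288.5] [166.3 113.2] 12.8 u [-83.1  81.4] v [-55.9  56.7]
wrist wood 866 slopes [-3.63 -9.18] z 84.5 [534.8 295.7] [70.4 46.3] 32.8 u [-27.2  45.6] v [-18.  19.]
scene tile 882 slopes [-0.44  0.2 ] z 32.4 [539.  291.7] [93.  60.6] 13.4 u [-32.3  53.9] v [-29.   29.8]
scene plate+tile 1552 slopes [-1.14  1.63] z 26.9 [519.3 285.9] [152.9 112.8] 12.5 u [-84.6  65.5] v [-37.6  39.2]
scene slab 1508 slopes [-0.3   0.08] z 14.2 [531.2 288.3] [167.2 114.5] 12.8 u [-80.6  84.7] v [-57.5  55.6]
scene wood 269 slopes [-3.05 15.11] z 79.9 [536.7 290.5] [75.8 13.1] 13.5 u [-27.7  45.7] v [-5.9  6.9]
t 14.15 pos [537.9 291.5 216.3] d_cm [ 1.000e-02 -5.000e-02 -1.483e+01] rot [ 0.0009 -0.0024  0.0018] q [ 27.  22.  86.   0.  72. -76.] F [-0.4 -0.6  0.3] w 31.8
alt [array([ 0.001, -0.002,  0.002]), array([-4.00e-03, -1.00e-03, -3.14e+00])]
```

View pics/fwrist.png

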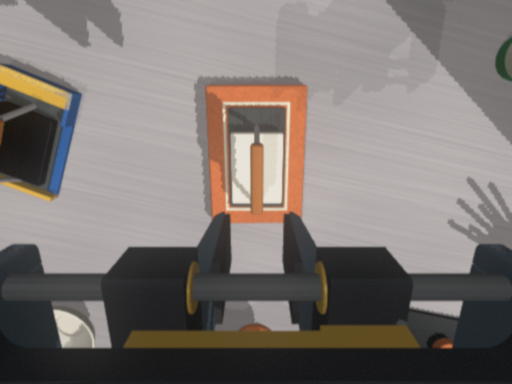

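View pics/fscene.png

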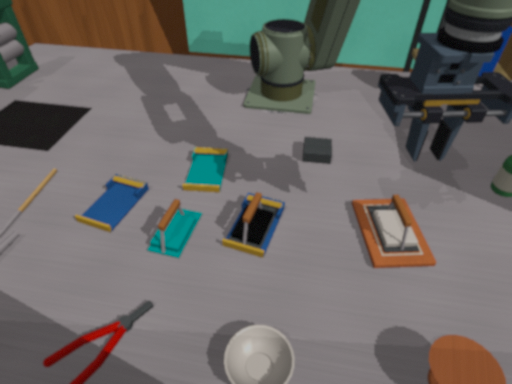

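View pics/fside.png

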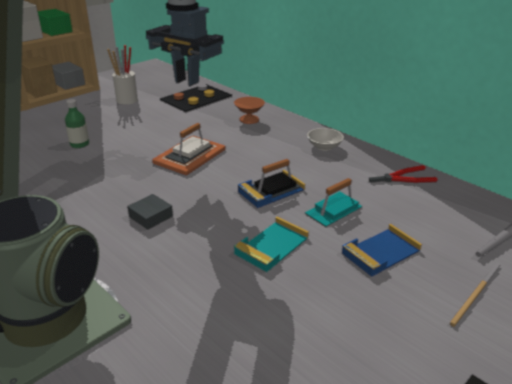

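The board lies level inside the outline: tile top at z 31.9, yaw 12.9 deg against 13 for the slab. The gripper is clear, and the black board is in its holder. I'll hand in.

```bash
python3 -c "
from workcell import env
print(env.job_done())"
```

```text
the job is handed in; nothing more can be done
None
```

The white board is on the terracotta slab, inside the pale outline, and the job is handed in at about 14 s of the 42 s allowed. I gripped it by the handle, raised the lip end 14° with the tongue still under the keeper, and drew it out 50 mm towards +x. The wrist force stayed within noise of the board's own weight. I then lifted it, levelled it, set it down with about 6 N of contact and let go.

**Last checks:**
- **Level:** the wrist camera put the tile top at z 31.9 mm (32 expected), flat to 0.1°.
- **Alignment:** the board's yaw was 12.9° against about 13° for the slab, and it was centred to about 1 mm.
- **Clear of everything:** the gripper was well above the board. In the pictures the black board and the turquoise look-alikes were where they started.

**Disagreements:** the scene camera read the tile 0.4° to 0.5° off level and its yaw as 13.4°, which I put down to its coarser depth. In the final pictures the plate-edge fit also picked up other surfaces, so centring rests on the tile, the handle and the check before lowering. No check failed.

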